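# Close the bean dispenser and hold its gate open

## Task

The coffee-bean dispenser is empty and its hopper is wiped clean; only its chute still wants brushing. Set its loose lid back on the hopper's rim, seated and level (lower it on, do not let it drop), then take the red handle of the spring-return gate and pull it out until the front edge of the black handle block is level with the red line on the rails, short of the end stop. Finish while still holding it there, without letting go, so that I can brush the chute from below, and leave the cup, the jar and the brush where they are.

Things in the scene. Friction and masses are not known exactly. Their poses are not given: they have to be found in the camera images.
- dispenser: Fixed bean dispenser: dark base 200 x 130 mm, rear column 255 mm tall, clear hopper 100 mm across; below it a slide gate on two aluminium rails (8 mm wide, at y = +-36 mm, tops z = 115) with a red line at x = -189 and a cross bar as end stop, ending at x = -212. Spring barrels at y = +-50, tops z = 127. Origin on the worktop under the hopper axis; z up, -x is the front, to which the gate pulls.
- rim (a point): Centre of the hopper's open mouth, at the top of its steel rim ring: 275 mm above the worktop on the hopper's axis. The ring measures 92 mm inside and 104 mm outside.
- lid: Loose round steel lid, right way up on the worktop. Origin at the centre of its underside, z up. Plug 84 mm across (foot chamfered) from z = 0 to 10 mm, flange 110 mm across from 10 to 16 mm, round wooden knob 24 mm across from 16 to 46 mm. 0.11 to 0.22 kg. Seated, the flange lies on the rim ring and the origin is 10 mm below rim.
- gate (a joint): Travel of the sprung gate (m): 0 = shut, grows as it is pulled to the front (-x of the dispenser); 0.040 = front edge of the handle block level with the red line; 0.055 = end stop. The spring always draws it shut: about 4.5 N when shut, 10.5 N at the red line, plus about 1 N of friction.
- gate_grip (a point): Middle of the gate's red bow handle, moves with the gate: level round bar, 12 mm thick, along the dispenser's y, on two posts 72 mm apart, 166 mm above the worktop, 140 mm in front of the hopper axis when shut. Below it the black handle block, 18 mm front to back, 114 mm wide, top at 128 mm (32 mm free under the bar). Hopper wall 84 mm behind the bar when shut. Axes as the dispenser's.
- gate_front (a point): Middle of the lower front edge of the black handle block, 9 mm in front of the bar's axis and 116 mm above the worktop; moves with the gate.
- mark (a point): Point midway between the red lines (6 mm wide) on the two rails, on their centre line, 189 mm in front of the hopper axis, 116 mm above the worktop; gate_front is to be brought here.
- cup: Bystander: white china mug, 84 mm diameter, 62 mm tall, standing upright. Origin at the centre of its underside.
- jar: Bystander: clear storage jar with orange contents and steel cap, 86 mm diameter, 126 mm tall, standing upright. Origin at the centre of its underside.
- brush: Bystander: slim bottle brush, 220 mm long, 20 mm thick, wooden handle and white bristles, lying on the worktop. Origin at its middle underside; its length runs along its x, bristles to +x.
There are look-alikes about, which are no part of the job. Leave any blue or orange look-alike of the lid alone.

How it is judged:
By the outcome, as a careful person would: the job done as asked, in the order asked, and still so for the second after the job is handed in, while the arm keeps its last pose, push and grip.
It also fails if it takes over 53 s, if anything falls off the work surface, if the arm or the gripper's body presses on something with over 40 N, if the wrist force passes 120 N, or if a joint passes its speed limit or range.

## Robot

A 7-joint arm with a two-finger parallel gripper is mounted at the origin on the work surface. World frame = base frame: x ahead of the robot, y to its left, z up, the work surface at z = 0. Lengths are in m, angles in rad, forces in N, time in s.
With the tool pointing down it reaches from about 0.425 to 0.925 m from the base axis. Payload 6.8 kg.
Tool frame: the origin (TCP) lies at the very end of the fingers, on their centre line; the grasp point (between the pads) lies 19 mm behind it; z points along the fingers, y is the line along which they close (so a half turn about z gives the same grasp; the last joint's range is limited). The gripper opens to 85 mm and grips with 20 to 120 N. Pads are 22 mm wide; open, the fingers measure 114 mm over their backs; the gripper's body (76 mm by 85 mm) begins 54 mm behind the grasp point. The pads swing forward as they close: fully open they stand 13 mm farther back than shut.
Start: joints at [-1.271, 0.477, 0.022, 1.555, -0.011, 1.109, -0.083], TCP at [0.268, 0.62, 0.231] pointing down, gripper open.
Joint ranges: [-2.96, 2.96], [-0.34, 2.1], [-1.41, 1.46], [0.24, 2.44], [-1.37, 4.51], [0.17, 1.92], [-2.96, 2.96]. Speed limits (rad/s): [2.39, 2.39, 3.14, 3.14, 3.14, 3.14, 3.14].

## Interface

Orientations are given as a unit quaternion [w, x, y, z].
In Python, from station import bot gives the robot as it stands. The module is installed in compiled form; this text tells all that it offers.
- The arm moves only by the shell command python3 -m jog 'ROWS' [OPENING] [FORCE]. ROWS is JSON, a list of rows, each a list of 4 numbers: the shift along the tool's x, y, z in cm, then the turn about the tool's z in rad. In form: [[x, y, z, spin], ...]. A call has 1 to 20 rows; each row is the pose to reach, as a shift and turn from the pose commanded when the call began, along the tool's axes at that moment; what a row does not reach only later rows make up. A row lasts 1/12 s, in which the tool goes at most 41.7 mm and 7.16 degrees, less where a joint would pass 70% of its speed; a pose out of reach is approached as far as the arm can. A call with a gripper value outside its range is refused whole. OPENING is the closure, from -1 (fully open) to 1 (shut), set as the call begins (- or left out, the last holds). The fingers move at their own pace and stop on an object; FORCE is the grip in N (left out, the last holds). Time passes only in rows, so rows that repeat a pose let the fingers close. It gives the time, the measured TCP pose, the force, the opening and the grip force at its end, in the units of the state.
- bot.get_obs(): the state, without advancing time (a new reading comes with each control period).
- bot.read_camera(name): name is "scene" or "side" or "wrist"; returns a dict with "pixels" (480x640x3 uint8, red, green, blue), "depth" (480x640 float32, m along the optical axis (not along the pixel's ray), 0 where there is no reading), "fovy" (degrees; the focal length in pixels is half the picture's height over the tangent of half this angle, whatever the lens; pixels are square), "cx", "cy" (the principal point, pixels), "distortion" ([k1, k2, p1, p2, k3] as OpenCV has them; the pictures are not rectified), "pose" (4x4, takes a point from camera to world coordinates). Camera axes: x right, y down, z forward; pixel columns grow to the right and rows downward; lengths in m; the calibration is good to about 2 mm. A picture is of the moment at which its call begins.
- bot.hand_in(): hands the job in; it is judged then, once.
The state is a dict: "t": time; "q": joint angles; "joint_vel": joint speeds; "joint_torque": joint torques, N m; "eef_pos": TCP position; "tool_rot": TCP orientation; "contact_force": force on the tool from outside, world axes, zero at the start; "torque": the same for the moment, N m; "gripper_width": opening from 0.0 (shut) to 1.0 (fully open); "grasp_force": force on a finger pad.
Only numpy, scipy, OpenCV 4.12 (cv2) and the standard library are available. Lean on these libraries where they do the work, as an engineer would, in place of code of your own. Each camera call takes 0.05 s, during which the arm holds its last target. There are 200 camera calls.

## Working session

There is one attempt and no reset: what is moved stays moved. The work goes in short steps, Python scripts to look and compute and a shell command to move; the robot and the scene stay as the last step left them, time stands still between calls to the robot, and variables do not carry over. Pictures are saved under pics/ and viewed, at most 10 in all, crops included, and the job is handed in when it is done.

```bash
mkdir -p pics; cat > h.py <<'E'
import numpy as np, cv2
from station import bot
def cam(n):
    c=bot.read_camera(n); f=240/np.tan(np.radians(c['fovy'])/2)
    c['K']=np.array([[f,0,c['cx']],[0,f,c['cy']],[0,0,1.]]); c['D']=np.array(c['distortion'],float); return c
def save(c,name,crop=None,s=1):
    im=c['pixels'][:,:,::-1]
    if crop: im=im[crop[1]:crop[3],crop[0]:crop[2]]
    cv2.imwrite('pics/'+name,cv2.resize(im,None,fx=s,fy=s,interpolation=cv2.INTER_CUBIC))
def ray(c,u,v):
    x,y=cv2.undistortPoints(np.array([[[u,v]]],float),c['K'],c['D'])[0,0]
    return np.array([x,y,1.])
def dpt(c,u,v,d=None):
    d=d or float(c['depth'][int(round(v)),int(round(u))]); P=np.array(c['pose'])
    return P[:3,:3]@(ray(c,u,v)*d)+P[:3,3]
def atz(c,u,v,z):
    P=np.array(c['pose']); r=P[:3,:3]@ray(c,u,v); o=P[:3,3]; return o+r*(z-o[2])/r[2]
def proj(c,p):
    P=np.linalg.inv(np.array(c['pose'])); return cv2.projectPoints(np.atleast_2d(np.array(p,float)),cv2.Rodrigues(P[:3,:3])[0],P[:3,3],c['K'],c['D'])[0][:,0]
E
python3 - <<'E'
from h import *
for n in('scene','side'):
    c=cam(n); save(c,n+'0.png'); print(n,c['fovy'],np.round(c['pose'],3).tolist(),c['distortion'])
o=bot.get_obs(); print({k:np.round(v,3).tolist() for k,v in o.items()})
E
```

```text
scene 43.533265825757944 [[0.599, 0.653, -0.463, 1.257], [0.8, -0.5, 0.331, -0.5], [-0.016, -0.569, -0.822, 1.356], [0.0, 0.0, 0.0, 1.0]] [0.05029956 0.         0.         0.         0.        ]
side 49.20821481927096 [[0.908, -0.208, 0.363, 0.142], [-0.418, -0.495, 0.762, -0.943], [0.022, -0.844, -0.536, 0.825], [0.0, 0.0, 0.0, 1.0]] [-0.02058779  0.          0.          0.          0.        ]
{'t': 0.1, 'q': [-1.271, 0.478, 0.022, 1.556, -0.012, 1.109, -0.083], 'joint_vel': [0.002, -0.001, -0.001, -0.003, 0.001, 0.001, -0.0], 'joint_torque': [0.004, -59.776, 1.614, -28.195, 0.013, 0.005, -0.0], 'eef_pos': [0.268, 0.619, 0.23], 'tool_rot': [-0.0, 0.203, 0.979, -0.001], 'contact_force': [-1.017, 0.296, -0.409], 'torque': [-0.02, 0.04, 0.0], 'grasp_force': 0.0, 'gripper_width': 1.001}
```

View pics/scene0.png

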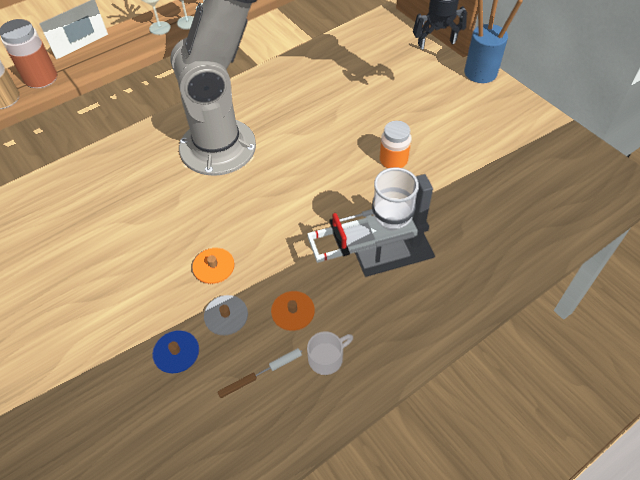

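View pics/side0.png

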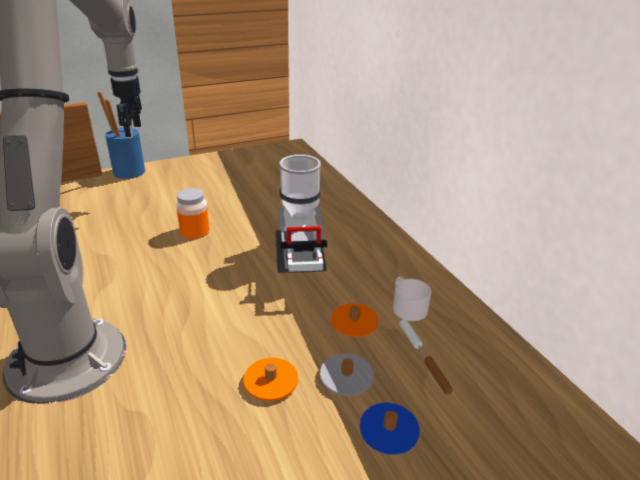

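The scene picture shows four lids: orange at (213,265), dark orange at (293,310), blue at (176,351) and grey steel at (226,315). The steel one is wanted, at side (347,374). The dispenser rim is at scene (395,185), the red bar at (340,234), the cup at (325,353), the brush at (260,373) and the jar at (395,145). I'll check the choice and the dispenser in close crops.

```bash
python3 - <<'E'
from h import *
c=cam('scene'); s=cam('side')
a=lambda c,x0,y0,w,h,k:cv2.resize(c['pixels'][y0:y0+h,x0:x0+w,::-1],(w*k,h*k),interpolation=cv2.INTER_CUBIC)
A=np.hstack([a(c,300,155,140,130,4)[:520],a(c,190,280,60,130,4)]); cv2.imwrite('pics/crop1.png',A)
B=np.hstack([a(s,255,145,90,140,4),a(s,310,340,90,140,4)]); cv2.imwrite('pics/crop2.png',B); print(A.shape,B.shape)
E
```

```text
(520, 800, 3) (560, 720, 3)
```

View pics/crop1.png

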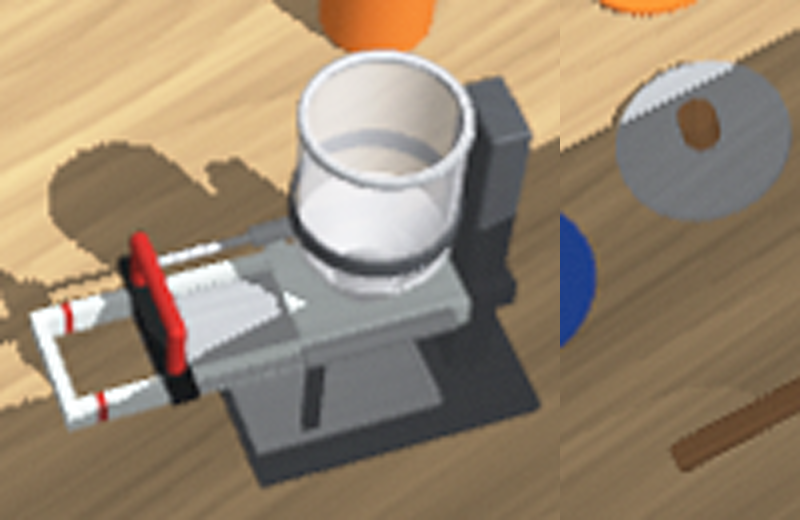

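View pics/crop2.png

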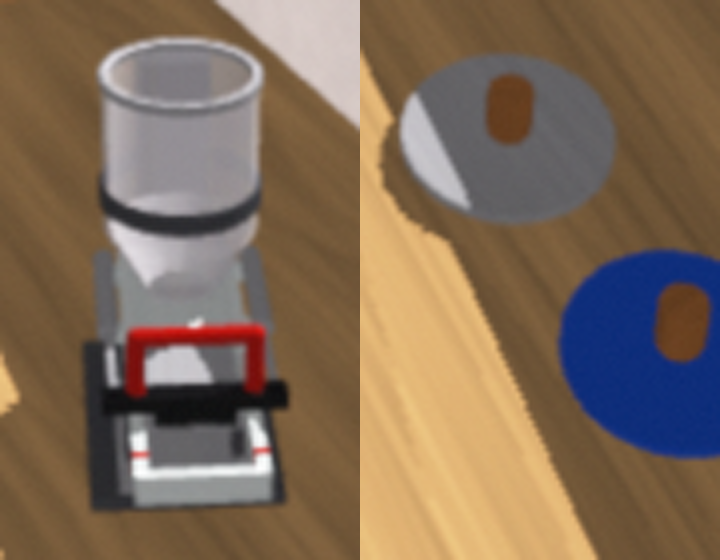

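The crops confirm the steel lid (scene ellipse centre about (225.6,315), side (346.9,374.5)). The rim centre is at scene (396.5,185) and side (300.2,163.6). The red lines are at scene (317,234) and (325.5,256), and the bar ends at scene (335,214) and (344,248).

```bash
python3 - <<'E'
from h import *
from scipy.optimize import least_squares
th=np.linspace(0,2*np.pi,181)
def circ(x,y,r,z): return np.c_[x+r*np.cos(th),y+r*np.sin(th),0*th+z]
def bb(c,P): p=proj(c,P); return np.r_[p.min(0),p.max(0)]
cs={n:cam(n) for n in('scene','side')}
g=lambda l,ox,oy:(np.array(l)+.5)/4-.5+np.array([ox,oy]*(len(l)//2))
rim={'scene':g([297,50,476,190],300,155),'side':g([98,37,264,112],255,145)}
lid={'scene':g([613-560,60,792-560,222],190,280),'side':g([399-360,52,616-360,224],310,340)}
red={'scene':g([68,318,102,405],300,155),'side':g([140,454,262,450],255,145)}
bar={'scene':g([140,238,177,372],300,155),'side':g([130,333,264,331],255,145)}
sgn={'scene':1,'side':1}
L=lambda c,v:bb(c,np.r_[circ(v[0],v[1],.055,.016),circ(v[0],v[1],.055,.010)])
def disp(n,v):
    c=cs[n];x,y,t=v;R=np.array([[np.cos(t),-np.sin(t)],[np.sin(t),np.cos(t)]])
    T=lambda a,b,z:np.r_[R@[a,b]+[x,y],z]
    s=1
    r=[bb(c,np.r_[circ(x,y,.052,.275),circ(x,y,.052,.267)])-rim[n]]
    r.append(proj(c,[T(-.189,.036*s,.115),T(-.189,-.036*s,.115)]).ravel()-red[n])
    r.append(proj(c,[T(-.140,.039*s,.171),T(-.140,-.039*s,.171)]).ravel()-bar[n])
    return np.concatenate(r)
for ns in(['scene'],['side'],['scene','side']):
    f=least_squares(lambda v:np.concatenate([L(cs[n],v)-lid[n] for n in ns]),[.5,-.1]); print(ns,'lid',f.x.round(4),f.fun.round(1))
    f=min((least_squares(lambda v:np.concatenate([disp(n,v) for n in ns]),[.6,0,t]) for t in(0,1.6,3.1,-1.6)),key=lambda f:f.cost); print('disp',f.x.round(4),f.fun.round(1))
# depth check
c=cs['scene'];print(dpt(c,226,325).round(3),dpt(c,224,311).round(3),'rim',dpt(c,*((np.array([386,188])/4)+[300,155])).round(3),'bar',dpt(c,339,231).round(3))
for n,(u,v) in dict(cup=(325,350),jar=(396,130),b1=(222,393),b2=(299,353)).items(): print(n,dpt(c,u,v).round(3))
E
```

```text
['scene'] lid [ 0.5209 -0.2879] [ 0.2  0.2 -0.2 -0.2]
disp [0.6147 0.1675 1.2657] [-0.5  1.  -0.4  2.3 -0.3  1.2  0.6  1.7 -0.6  1.6  1.1 -7.6]
['side'] lid [ 0.5247 -0.2873] [ 0.2  0.2 -0.2 -0.2]
disp [0.6148 0.1708 1.2348] [ 0.1  0.2  0.1  1.7  0.2  0.1  0.   0.   0.3 -0.6 -0.7 -1.1]
['scene', 'side'] lid [ 0.5232 -0.2879] [ 0.7  0.8  0.3  0.5 -0.3  0.6 -0.7  0.3]
disp [0.6142 0.1687 1.2483] [-0.2  0.6 -0.1  1.9 -0.2 -0.2  0.2  0.4 -0.4  0.5  0.8 -8.7  0.2  0.5
  0.2  2.1  1.4  0.7  1.2  0.4  1.1 -0.   0.2 -0.8]
[ 0.549 -0.302  0.016] [ 0.53  -0.291  0.049] rim [0.649 0.141 0.265] bar [0.578 0.028 0.168]
cup [ 0.747 -0.144  0.005]
jar [0.374 0.39  0.129]
b1 [ 0.694 -0.401  0.018]
b2 [ 0.719 -0.201  0.015]
```

```bash
cat >> h.py <<'E'
from scipy.spatial.transform import Rotation as Ro
def go(p,yaw=None):
    o=bot.get_obs(); q=np.array(o['tool_rot']); R=Ro.from_quat(q[[1,2,3,0]]).as_matrix()
    d=R.T@(np.array(p)-o['eef_pos'])*100
    y=np.arctan2(R[1,1],R[0,1]); s=0 if yaw is None else -((yaw-y+np.pi/2)%np.pi-np.pi/2)
    print('delta cm',d.round(2),'spin',round(s,3),'tooly yaw',round(y,3),'eef',np.round(o['eef_pos'],4),'tilt',(R[:2,2]).round(4),'t',round(o['t'],2),'F',np.round(o['contact_force'],1),'w',round(o['gripper_width'],3),round(o['grasp_force'],1))
E
python3 - <<'E'
from h import *
from scipy.optimize import least_squares
cs={n:cam(n) for n in('scene','side')}
g=lambda l,ox,oy:(np.array(l)+.5)/4-.5+np.array([ox,oy]*(len(l)//2))
red={'scene':g([68,318,102,405],300,155),'side':g([140,454,262,450],255,145)}
bar={'scene':g([140,238,177,338],300,155),'side':g([130,333,264,331],255,145)}
rimc={'scene':g([386.5,120],300,155),'side':g([181,74.5],255,145)}
def disp(n,v):
    c=cs[n];x,y,t=v;R=np.array([[np.cos(t),-np.sin(t)],[np.sin(t),np.cos(t)]])
    T=lambda a,b,z:np.r_[R@[a,b]+[x,y],z]
    return np.r_[proj(c,[T(0,0,.273)])[0]-rimc[n],proj(c,[T(-.189,.036,.115),T(-.189,-.036,.115)]).ravel()-red[n],proj(c,[T(-.14,.039,.171),T(-.14,-.039,.171)]).ravel()-bar[n]]
for ns in(['scene'],['side'],['scene','side']):
    f=least_squares(lambda v:np.concatenate([disp(n,v) for n in ns]),[.6,.17,1.25]); print(f.x.round(4),f.fun.round(1))
go([.43,.17,.35]);go([.523,-.288,.15],f.x[2])
E
```

```text
[0.6143 0.1687 1.2435] [-0.2  0.4 -0.2 -0.5  0.1  0.1 -0.4  0.3  0.7 -0.4]
[0.6143 0.1694 1.2342] [ 0.2  0.1  0.2  0.5  0.   0.4  0.3 -0.3 -0.7 -0.8]
[0.6142 0.169  1.2383] [-0.1  0.3 -0.2 -0.9 -0.  -0.2 -0.3 -0.1  0.6 -0.7  0.2  0.2  0.5  0.6
  0.4  0.4  0.5 -0.1 -0.4 -0.7]
delta cm [-32.74 -34.84 -11.88] spin 0 tooly yaw 1.163 eef [0.2676 0.6196 0.2312] tilt [-0.0001 -0.0002] t 0.4 F [-0.2  0.6  0.5] w 1.0 0.0
delta cm [-59.44 -73.19   8.13] spin -0.075 tooly yaw 1.163 eef [0.2676 0.6196 0.2312] tilt [-0.0001 -0.0002] t 0.4 F [-0.2  0.6  0.5] w 1.0 0.0
```

```bash
python3 -m jog '[[-3,-3,-2,0],[-6,-6,-4,0],[-32.7,-34.8,-11.9,0],[-32.7,-34.8,-11.9,0],[-32.7,-34.8,-11.9,0],[-32.7,-34.8,-11.9,0],[-32.7,-34.8,-11.9,0],[-32.7,-34.8,-11.9,0],[-32.7,-34.8,-11.9,0],[-32.7,-34.8,-11.9,0],[-32.7,-34.8,-11.9,0],[-32.7,-34.8,-11.9,0],[-32.7,-34.8,-11.9,0],[-32.7,-34.8,-11.9,0],[-32.7,-34.8,-11.9,0]]' -1 40; python3 - <<'E'
from h import *
go([.523,-.288,.15],1.238)
E
```

```text
t: 1.65
eef_pos: [0.4295, 0.1711, 0.3503]
tool_rot: [-0.0, 0.202, 0.979, 0.0]
contact_force: [-0.2, 0.5, -0.0]
gripper_width: 0.998
grasp_force: 0.0
delta cm [-26.78 -38.46  20.  ] spin -0.075 tooly yaw 1.163 eef [0.4295 0.1711 0.3503] tilt [-0.      0.0007] t 1.65 F [-0.2  0.5 -0. ] w 0.998 0.0
```

```bash
python3 -m jog '[[-26.8,-38.5,2,-0.075],[-26.8,-38.5,4,-0.075],[-26.8,-38.5,4,-0.075],[-26.8,-38.5,4,-0.075],[-26.8,-38.5,4,-0.075],[-26.8,-38.5,8,-0.075],[-26.8,-38.5,12,-0.075],[-26.8,-38.5,20,-0.075],[-26.8,-38.5,20,-0.075],[-26.8,-38.5,20,-0.075],[-26.8,-38.5,20,-0.075],[-26.8,-38.5,20,-0.075],[-26.8,-38.5,20,-0.075],[-26.8,-38.5,20,-0.075],[-26.8,-38.5,20,-0.075],[-26.8,-38.5,20,-0.075]]'; python3 - <<'E'
from h import *
c=cam('wrist'); save(c,'w1.png'); go([.523,-.288,.15],1.238)
E
```

```text
t: 2.98
eef_pos: [0.524, -0.2873, 0.1497]
tool_rot: [-0.0, 0.164, 0.986, 0.001]
contact_force: [-0.3, -0.6, -0.3]
gripper_width: 1.001
grasp_force: 0.0
delta cm [ 0.1  -0.12  0.05] spin 0.003 tooly yaw 1.241 eef [ 0.5244 -0.2871  0.1505] tilt [0.0006 0.001 ] t 3.03 F [ 0.2  0.8 -0.4] w 0.998 0.0
```

View pics/w1.png

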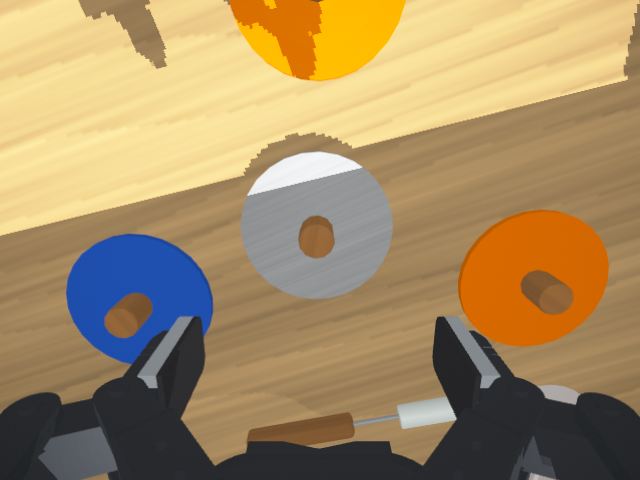

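The wrist view shows the steel lid with flange bounds x 241..393 and y 152..300. The blue and orange lids are to either side, well clear of the knob.

```bash
python3 - <<'E'
from h import *
from scipy.optimize import least_squares
c=cam('wrist'); th=np.linspace(0,6.283,181)
b=np.array([241,152,393,300])
def f(v):
    p=proj(c,np.r_[np.c_[v[0]+.055*np.cos(th),v[1]+.055*np.sin(th),0*th+.016],np.c_[v[0]+.055*np.cos(th),v[1]+.055*np.sin(th),0*th+.01]])
    return np.r_[p.min(0),p.max(0)]-b
r=least_squares(f,[.52,-.288]); print(r.x.round(4),r.fun.round(1), dpt(c,316,223).round(4),dpt(c,316,280).round(3))
go([*r.x,.021],1.238)
E
```

```text
[ 0.5244 -0.2868] [ 0.2  0.5 -0.2 -0.6] [ 0.5115 -0.283   0.0456] [ 0.56  -0.3    0.018]
delta cm [ 0.03  0.02 12.99] spin 0.003 tooly yaw 1.241 eef [ 0.5244 -0.2872  0.1509] tilt [0.0014 0.0008] t 3.08 F [-0.9  0.6  1.2] w 1.0 0.0
```

```bash
python3 -m jog '[[0,0,3.5,0],[0,0,7,0],[0,0,9.5,0],[0,0,11,0],[0,0,12,0],[0,0,12.6,0],[0,0,13,0],[0,0,13,0]]' -1 40; python3 -m jog '[[0,0,0,0],[0,0,0,0],[0,0,0,0],[0,0,0,0],[0,0,0,0],[0,0,0,0],[0,0,0,0],[0,0,0,0],[0,0,0,0],[0,0,0,0]]' 1 50
```

```text
t: 3.75
eef_pos: [0.5238, -0.2889, 0.0207]
tool_rot: [0.0, 0.165, 0.986, 0.0]
contact_force: [0.1, 0.0, -0.4]
gripper_width: 0.998
grasp_force: 0.0
t: 4.58
eef_pos: [0.5235, -0.2893, 0.0209]
tool_rot: [0.0, 0.166, 0.986, 0.0]
contact_force: [-1.2, 1.0, 6.0]
gripper_width: 0.262
grasp_force: 48.9
```

```bash
python3 -m jog '[[0,0,-1,0],[0,0,-3,0],[0,0,-6,0],[0,0,-9.5,0],[0,0,-13,0],[0,0,-17,0],[0,0,-21,0],[0,0,-25,0],[0,0,-28.5,0],[0,0,-31,0],[0,0,-32.5,0],[0,0,-33,0],[0,0,-33,0],[0,0,-33,0]]'; python3 - <<'E'
from h import *
c=cam('wrist'); save(c,'w2.png'); go([.6142,.169,.35],1.238)
E
```

```text
t: 5.75
eef_pos: [0.5226, -0.2888, 0.3492]
tool_rot: [-0.001, 0.166, 0.986, 0.0]
contact_force: [0.4, -0.4, -2.1]
gripper_width: 0.264
grasp_force: 49.2
delta cm [ 6.28 46.25 -0.1 ] spin -0.0 tooly yaw 1.238 eef [ 0.5225 -0.2887  0.3487] tilt [-0.0024  0.001 ] t 5.8 F [ 0.1  0.3 -1.7] w 0.265 49.2
```

View pics/w2.png

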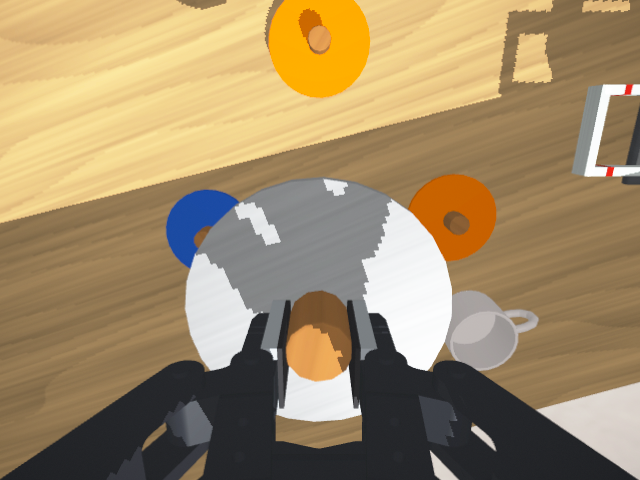

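```bash
python3 - <<'E'
from h import *
from scipy.optimize import least_squares
c=cam('wrist'); th=np.linspace(0,6.283,361)
P=np.array([dpt(c,u,v) for u,v in [(320,200),(290,215),(350,215),(260,240),(380,240),(230,280),(410,280),(215,310),(425,310),(230,340),(420,340),(205,300),(440,300)]])
A=np.c_[P[:,:2]-P[:,:2].mean(0),np.ones(len(P))]; k=np.linalg.lstsq(A,P[:,2],rcond=None)[0]; print('plane slope',k.round(4),'res',(A@k-P[:,2]).round(4))
b=np.array([186,177,453])
def f(v):
    p=proj(c,np.r_[np.c_[v[0]+.055*np.cos(th),v[1]+.055*np.sin(th),0*th+v[2]],np.c_[v[0]+.055*np.cos(th),v[1]+.055*np.sin(th),0*th+v[2]-.006]])
    return np.r_[p.min(0),p[:,0].max()]-b
for z in(.345,):
    r=least_squares(lambda w:f([*w,z]),[.523,-.288]); print(r.x.round(4),r.fun.round(1))
r=least_squares(f,[.523,-.288,.345]); print(r.x.round(4))
go([.6142,.169,.35],1.238)
E
```

```text
plane slope [-0.005  -0.005   0.3442] res [ 0.0012 -0.0002 -0.0018  0.0003  0.0007  0.0003 -0.0004  0.0006  0.0003
  0.0003 -0.0006 -0.0012  0.0006]
[ 0.5216 -0.2867] [-1.   0.2  1. ]
[ 0.5217 -0.2868  0.3438]
delta cm [ 6.28 46.25 -0.12] spin -0.0 tooly yaw 1.238 eef [ 0.5224 -0.2886  0.3485] tilt [-0.0029  0.0011] t 5.85 F [ 0.5  0.8 -2.1] w 0.26 49.2
```

```bash
python3 -m jog '[[0.2,1,0,0],[0.5,3,0,0],[0.8,6,0,0],[1.3,9.5,0,0],[1.8,13,0,0],[2.3,17,0,0],[2.8,21,0,0],[3.3,25,0,0],[3.9,29,0,0],[4.4,33,0,0],[4.9,37,0,0],[5.4,40.5,0,0],[5.8,43.5,0,0],[6.1,45.4,0,0],[6.2,46.2,0,0],[6.2,46.2,0,0],[6.2,46.2,0,0],[6.2,46.2,0,0]]'; python3 - <<'E'
from h import *
go([.6147,.168,.35],1.238)
for n in('scene','side'):
    c=cam(n); 
    im=c['pixels'][:,:,::-1]; x0,y0=(330,110) if n=='scene' else (240,90)
    A=cv2.resize(im[y0:y0+130,x0:x0+100],None,fx=4,fy=4,interpolation=cv2.INTER_CUBIC); B=A if n=='scene' else np.hstack([B,A])
cv2.imwrite('pics/c3.png',B)
E
```

```text
t: 7.35
eef_pos: [0.6156, 0.1646, 0.3505]
tool_rot: [0.0, 0.168, 0.986, -0.001]
contact_force: [0.8, -0.4, -1.3]
gripper_width: 0.257
grasp_force: 49.3
delta cm [0.2  0.29 0.05] spin -0.004 tooly yaw 1.234 eef [0.6156 0.1646 0.3505] tilt [ 0.0001 -0.0011] t 7.35 F [ 0.8 -0.4 -1.3] w 0.257 49.3
```

View pics/c3.png

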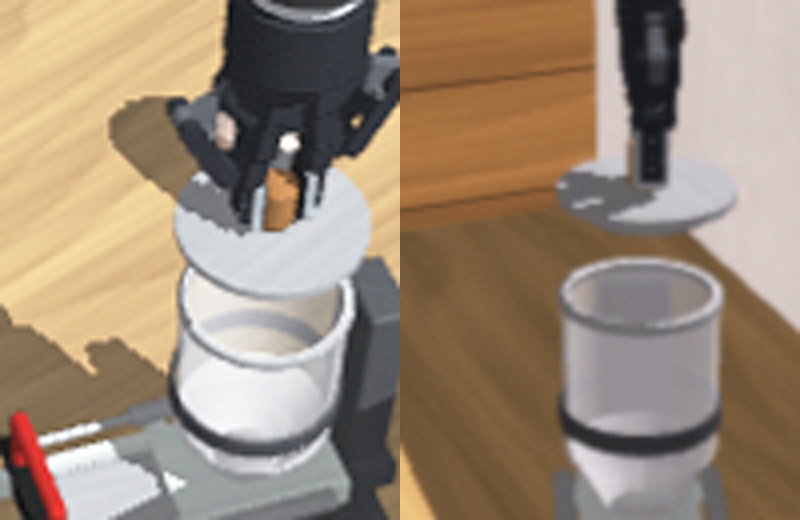

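```bash
python3 - <<'E'
from h import *
from scipy.optimize import least_squares
th=np.linspace(0,6.283,361)
C={n:cam(n) for n in('scene','side')}
g=lambda l,ox,oy:(np.array(l)+.5)/4-.5+np.array([ox,oy,ox,oy])
b={'scene':g([174,np.nan,372,297],330,110),'side':g([155,155,338,236],240,90)}
def f(n,v):
    p=proj(C[n],np.r_[np.c_[v[0]+.055*np.cos(th),v[1]+.055*np.sin(th),0*th+v[2]],np.c_[v[0]+.055*np.cos(th),v[1]+.055*np.sin(th),0*th+v[2]-.006]])
    r=np.r_[p.min(0),p.max(0)]-b[n]; return r[~np.isnan(r)]
for n in b:
    r=least_squares(lambda w:f(n,[*w,.345]),[.615,.17]); print(n,r.x.round(4),r.fun.round(1))
r=least_squares(lambda w:np.r_[f('scene',w),f('side',w)],[.615,.17,.345]); print(r.x.round(4),r.fun.round(1))
for _ in range(3): go([.6142,.169,.35],1.238); cam('wrist')
E
```

```text
scene [0.6113 0.1688] [ 0. -0.  0.]
side [0.6149 0.1637] [ 0.2  0.4 -0.2 -0.3]
[0.6145 0.1658 0.3457] [-0.1 -0.1  1.3 -0.3 -0.1 -0.7 -0.9]
delta cm [0.23 0.23 0.07] spin -0.002 tooly yaw 1.236 eef [0.6156 0.166  0.3507] tilt [0.0004 0.0001] t 7.55 F [ 0.  -0.1 -2.1] w 0.259 49.3
delta cm [0.22 0.2  0.06] spin -0.002 tooly yaw 1.236 eef [0.6156 0.1664 0.3506] tilt [0.0003 0.0002] t 7.6 F [ 0.   0.8 -2. ] w 0.262 49.3
delta cm [0.2  0.16 0.06] spin -0.001 tooly yaw 1.237 eef [0.6156 0.1668 0.3506] tilt [0.0003 0.0002] t 7.65 F [ 0.2 -0.4 -1.7] w 0.261 49.3
```

```bash
python3 -m jog '[[0,0,1,0],[0,0,2.5,0],[0,0,4,0],[0,0,4.7,0],[0,0,5,0],[0,0,5,0],[0,0,5,0],[0,0,5,0],[0,0,5,0]]'; python3 - <<'E'
from h import *
go([.6152,.1676,.286],1.238)
E
```

```text
t: 8.45
eef_pos: [0.616, 0.1678, 0.3011]
tool_rot: [0.001, 0.166, 0.986, 0.0]
contact_force: [-0.2, 0.6, -1.6]
gripper_width: 0.26
grasp_force: 49.2
delta cm [ 0.07 -0.04  1.51] spin -0.0 tooly yaw 1.238 eef [0.616  0.1678 0.3011] tilt [0.0013 0.0006] t 8.45 F [-0.2  0.6 -1.6] w 0.26 49.2
```

```bash
python3 -m jog '[[0.05,0,0.2,0],[0.05,0,0.4,0],[0.05,0,0.6,0],[0.05,0,0.8,0],[0.05,0,0.95,0],[0.05,0,1.05,0],[0.05,0,1.15,0],[0.05,0,1.2,0],[0.05,0,1.2,0]]'
```

```text
t: 9.2
eef_pos: [0.615, 0.1678, 0.2881]
tool_rot: [-0.0, 0.166, 0.986, -0.0]
contact_force: [0.1, -0.3, -0.6]
gripper_width: 0.262
grasp_force: 49.2
```

```bash
python3 -m jog '[[0,0,0.05,0],[0,0,0.1,0],[0,0,0.13,0],[0,0,0.13,0]]'; python3 -m jog '[[0,0,0.05,0],[0,0,0.1,0],[0,0,0.1,0]]'
```

```text
t: 9.53
eef_pos: [0.615, 0.1679, 0.287]
tool_rot: [-0.0, 0.166, 0.986, 0.0]
contact_force: [-0.3, 0.5, -1.6]
gripper_width: 0.263
grasp_force: 49.2
t: 9.78
eef_pos: [0.6151, 0.1678, 0.286]
tool_rot: [0.0, 0.166, 0.986, 0.0]
contact_force: [0.5, -0.3, -1.0]
gripper_width: 0.261
grasp_force: 49.2
```

```bash
python3 -m jog '[[0,0,0.05,0],[0,0,0.1,0],[0,0,0.1,0]]'; python3 -m jog '[[0,0,0.05,0],[0,0,0.05,0],[0,0,0.05,0]]'
```

```text
t: 10.03
eef_pos: [0.6151, 0.1679, 0.2859]
tool_rot: [0.0, 0.166, 0.986, 0.0]
contact_force: [-2.9, -0.1, 4.8]
gripper_width: 0.26
grasp_force: 49.9
t: 10.28
eef_pos: [0.6151, 0.1678, 0.2859]
tool_rot: [0.0, 0.166, 0.986, 0.0]
contact_force: [-3.6, -1.1, 8.0]
gripper_width: 0.263
grasp_force: 50.2
```

```bash
python3 -m jog '[[0,0,-0.1,0],[0,0,-0.1,0],[0,0,-0.1,0],[0,0,-0.1,0],[0,0,-0.1,0],[0,0,-0.1,0],[0,0,-0.1,0],[0,0,-0.1,0],[0,0,-0.1,0]]' -1; python3 -m jog '[[0,0,-1,0],[0,0,-3,0],[0,0,-5,0],[0,0,-7,0],[0,0,-7.5,0],[0,0,-7.5,0],[0,0,-7.5,0]]'; python3 - <<'E'
from h import *
for n in('scene','side'):
    c=cam(n); 
    im=c['pixels'][:,:,::-1]; x0,y0=(330,110) if n=='scene' else (240,90)
    A=cv2.resize(im[y0:y0+130,x0:x0+100],None,fx=4,fy=4,interpolation=cv2.INTER_CUBIC); B=A if n=='scene' else np.hstack([B,A])
cv2.imwrite('pics/c4.png',B)
a=np.array([np.cos(1.2383),np.sin(1.2383)]);bar=np.array([.6142,.169])-.14*a;print('bar',bar)
go([*(bar),.35],1.2383)
E
```

```text
t: 11.03
eef_pos: [0.615, 0.1679, 0.2854]
tool_rot: [-0.0, 0.166, 0.986, -0.0]
contact_force: [0.6, 0.9, 0.2]
gripper_width: 1.004
grasp_force: 0.0
t: 11.62
eef_pos: [0.6149, 0.1679, 0.3603]
tool_rot: [-0.0, 0.166, 0.986, 0.0]
contact_force: [0.8, 0.6, 0.2]
gripper_width: 1.0
grasp_force: 0.0
bar [0.56850349 0.03666773]
delta cm [  0.06 -13.9    0.94] spin -0.0 tooly yaw 1.238 eef [0.6144 0.1678 0.3592] tilt [-0.0019 -0.0006] t 11.72 F [-1.1 -1.1 -0.9] w 0.997 0.0
```

View pics/c4.png

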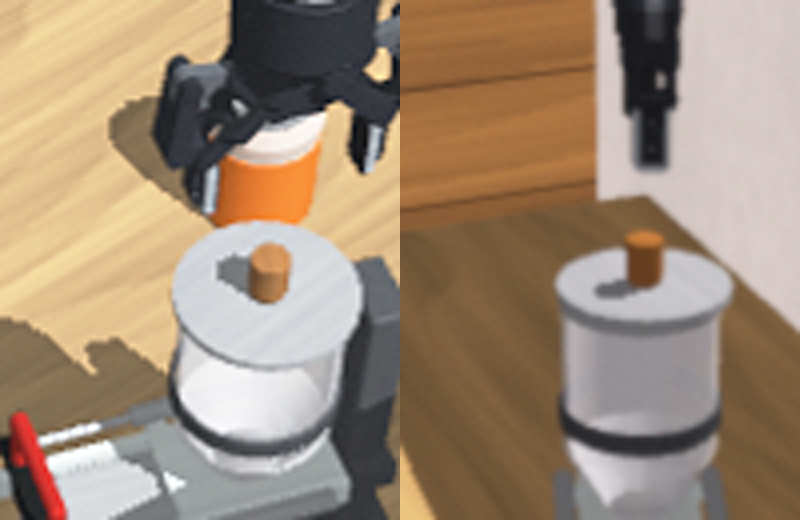

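The lid sits level on the rim in both crops (scene crop (268,295), side crop (643,285)), and the gripper is clear of it. Next is the handle.

```bash
python3 -m jog '[[0,-2,0,0],[0,-6,0,0],[0,-10,0,0],[0,-13,0,0],[0.05,-13.9,1,0],[0.05,-13.9,4,0],[0.05,-13.9,8,0],[0.05,-13.9,12,0],[0.05,-13.9,15,0],[0.05,-13.9,17,0],[0.05,-13.9,18,0],[0.05,-13.9,18,0],[0.05,-13.9,18,0],[0.05,-13.9,18,0]]'; python3 - <<'E'
from h import *
c=cam('wrist');save(c,'w3.png');go([.5685,.0367,.147],1.2383)
# fit of bar in wrist: predicted ends
a=np.array([np.cos(1.2383),np.sin(1.2383)]);n=np.array([-a[1],a[0]]);o=np.array([.6142,.169])
print(proj(c,[np.r_[o-.14*a+s*.036*n,.172] for s in(-1,0,1)]).round(1).tolist())
E
```

```text
t: 12.88
eef_pos: [0.5702, 0.0367, 0.1818]
tool_rot: [0.001, 0.166, 0.986, 0.0]
contact_force: [0.9, 0.4, 0.3]
gripper_width: 1.0
grasp_force: 0.0
delta cm [ 0.18 -0.07  3.5 ] spin -0.0 tooly yaw 1.238 eef [0.5703 0.0367 0.182 ] tilt [0.0028 0.0006] t 12.93 F [-0.3 -0.3  0.1] w 1.0 0.0
[[314.7, 378.2], [314.4, 306.4], [314.0, 224.6]]
```

View pics/w3.png

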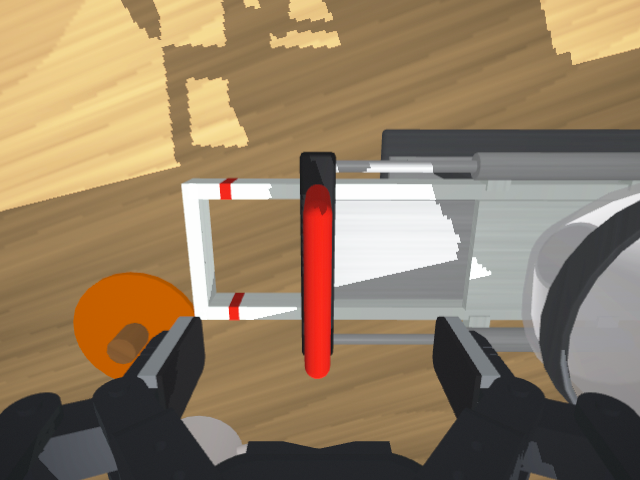

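The red bar lies at u≈317, midway between the pads at 203 and 434, so the gripper is centred on it. The red lines are at (228,188) and (237,306), and the posts stand clear of the fingers. I descend and close.

```bash
python3 -m jog '[[0.1,0,1,0],[0.15,0,2,0],[0.15,0,2.8,0],[0.15,0,3.3,0],[0.15,0,3.5,0],[0.15,0,3.5,0],[0.15,0,3.5,0]]'; python3 -m jog '[[0,0,0,0],[0,0,0,0],[0,0,0,0],[0,0,0,0],[0,0,0,0],[0,0,0,0],[0,0,0,0],[0,0,0,0],[0,0,0,0],[0,0,0,0],[0,0,0,0],[0,0,0,0]]' 1 80; python3 - <<'E'
from h import *
go([.5685,.0367,.147],1.2383)
E
```

```text
t: 13.52
eef_pos: [0.5679, 0.037, 0.1454]
tool_rot: [-0.0, 0.166, 0.986, -0.0]
contact_force: [-0.4, -1.2, -0.1]
gripper_width: 0.999
grasp_force: 0.0
t: 14.52
eef_pos: [0.5678, 0.037, 0.1457]
tool_rot: [0.0, 0.166, 0.986, 0.0]
contact_force: [-2.2, -1.2, 6.0]
gripper_width: 0.112
grasp_force: 78.0
delta cm [-0.08 -0.   -0.13] spin -0.0 tooly yaw 1.238 eef [0.5678 0.037  0.1457] tilt [0. 0.] t 14.52 F [-2.2 -1.2  6. ] w 0.112 78.0
```

```bash
python3 -m jog '[[0,-0.3,0,0],[0,-0.7,0,0],[0,-1.1,0,0],[0,-1.5,0,0],[0,-1.9,0,0],[0,-2.3,0,0],[0,-2.7,0,0],[0,-3.1,0,0],[0,-3.4,0,0],[0,-3.7,0,0],[0,-3.9,0,0],[0,-4,0,0],[0,-4,0,0],[0,-4,0,0],[0,-4,0,0],[0,-4,0,0]]'; python3 - <<'E'
from h import *
a=np.array([np.cos(1.2383),np.sin(1.2383)])
go([*(np.array([.5678,.037])-.04*a),.1457],1.2383)
B=[]
for n,(x0,y0) in dict(scene=(300,205),side=(265,210)).items():
    c=cam(n); B.append(cv2.resize(c['pixels'][y0:y0+75,x0:x0+66,::-1],None,fx=6,fy=6,interpolation=cv2.INTER_CUBIC))
cv2.imwrite('pics/c5.png',np.hstack(B)); save(cam('wrist'),'w4.png')
E
```

```text
t: 15.85
eef_pos: [0.556, 0.0033, 0.1457]
tool_rot: [0.001, 0.164, 0.986, 0.002]
contact_force: [2.5, 9.2, 1.8]
gripper_width: 0.108
grasp_force: 78.0
delta cm [-0.01 -0.43  0.  ] spin 0.003 tooly yaw 1.241 eef [0.556  0.0033 0.1457] tilt [0.0024 0.004 ] t 15.85 F [2.5 9.2 1.8] w 0.108 78.0
```

View pics/c5.png

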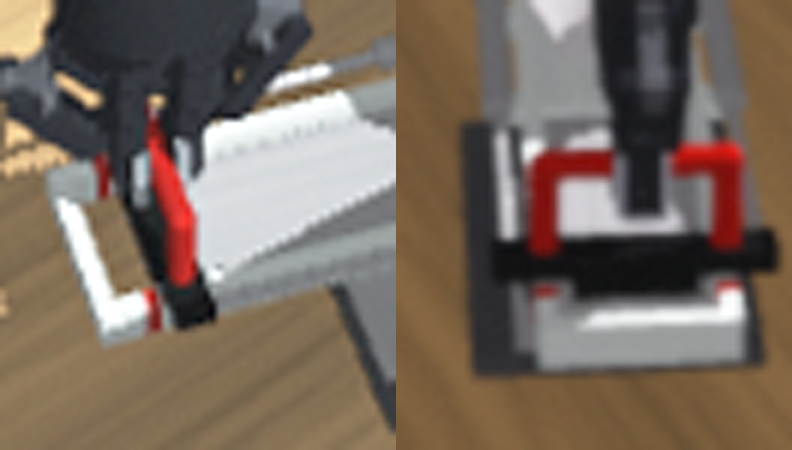

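View pics/w4.png

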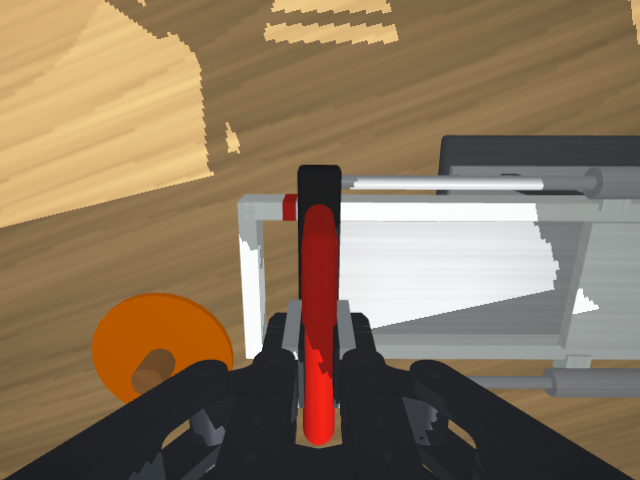

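The block's front edge is just behind the red line in all views (wrist line at (289,208), block edge at u≈299). The arm gave about 4 mm under the spring load, so I pull the rest.

```bash
python3 -m jog '[[0,-0.2,0,0],[0,-0.4,0,0],[0,-0.4,0,0],[0,-0.4,0,0],[0,-0.4,0,0],[0,-0.4,0,0],[0,-0.4,0,0]]'; python3 - <<'E'
from h import *
a=np.array([np.cos(1.2383),np.sin(1.2383)])
go([*(np.array([.5678,.037])-.04*a),.1457],1.2383)
n=np.array([-a[1],a[0]]);o=np.array([.6142,.169])
c=cam('wrist');save(c,'w5.png',(240,150,400,270),5)
for x in(-.186,-.189,-.192,-.212): print(x,proj(c,[np.r_[o+x*a+.036*n,.115],np.r_[o+x*a+.052*n,.116],np.r_[o+x*a+.052*n,.128]]).round(1).tolist())
E
```

```text
t: 16.58
eef_pos: [0.5548, -0.0003, 0.1458]
tool_rot: [0.001, 0.164, 0.986, 0.002]
contact_force: [2.5, 9.6, 2.0]
gripper_width: 0.112
grasp_force: 78.0
delta cm [-0.01 -0.05  0.01] spin 0.003 tooly yaw 1.241 eef [ 5.548e-01 -3.000e-04  1.458e-01] tilt [0.0024 0.0042] t 16.58 F [2.5 9.6 2. ] w 0.112 78.0
-0.186 [[301.3, 218.0], [300.8, 182.9], [299.8, 187.5]]
-0.189 [[294.6, 218.0], [293.9, 182.9], [292.4, 187.5]]
-0.192 [[288.0, 218.0], [287.1, 182.8], [285.0, 187.5]]
-0.212 [[243.5, 218.0], [241.1, 182.7], [235.8, 187.4]]
```

View pics/w5.png

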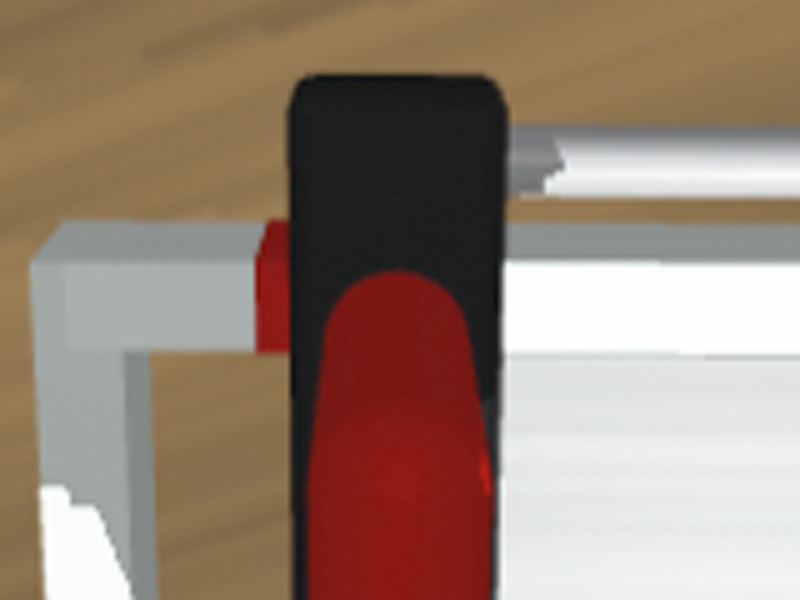

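```bash
python3 -m jog '[[0,-0.07,0,0],[0,-0.07,0,0],[0,-0.07,0,0],[0,-0.07,0,0],[0,-0.07,0,0],[0,-0.07,0,0]]'; python3 - <<'E'
from h import *
a=np.array([np.cos(1.2383),np.sin(1.2383)])
go([*(np.array([.5678,.037])-.04*a),.1457],1.2383)
c=cam('wrist'); im=c['pixels'].astype(int)
r=im[207:214,284:306]; print(r.mean(0).round().astype(int).tolist())
s=cam('side'); B=[cv2.resize(c['pixels'][150:260,240:350,::-1],(440,440),interpolation=cv2.INTER_CUBIC),cv2.resize(s['pixels'][150:290,255:345,::-1],(283,440),interpolation=cv2.INTER_CUBIC)]
cv2.imwrite('pics/c6.png',np.hstack(B))
E
```

```text
t: 17.13
eef_pos: [0.5546, -0.0007, 0.1457]
tool_rot: [0.001, 0.164, 0.986, 0.002]
contact_force: [2.2, 11.2, 2.0]
gripper_width: 0.109
grasp_force: 78.0
delta cm [-0.02 -0.01  0.  ] spin 0.003 tooly yaw 1.241 eef [ 0.5546 -0.0007  0.1457] tilt [0.0025 0.0044] t 17.13 F [ 2.2 11.2  2. ] w 0.109 78.0
[[168, 174, 172], [168, 174, 172], [168, 174, 172], [167, 174, 172], [168, 174, 172], [168, 174, 172], [168, 174, 172], [164, 163, 161], [142, 27, 23], [141, 27, 22], [141, 26, 22], [141, 26, 22], [141, 27, 22], [132, 26, 22], [24, 25, 25], [25, 25, 27], [27, 27, 29], [29, 29, 30], [29, 30, 30], [28, 30, 30], [29, 30, 30], [34, 30, 30]]
```

View pics/c6.png

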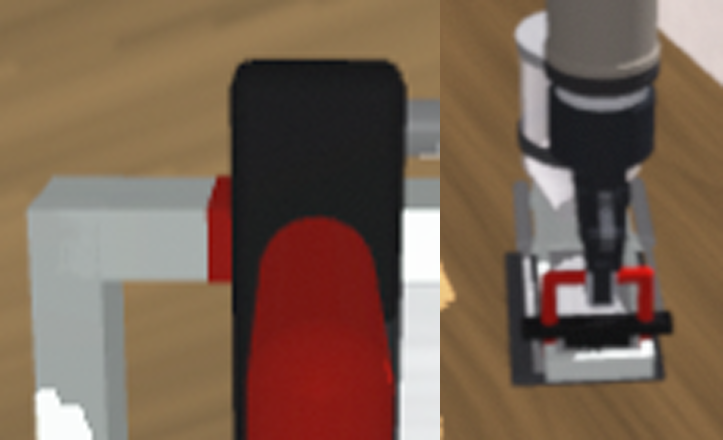

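```bash
python3 -m jog '[[0,-0.03,0,0],[0,-0.03,0,0],[0,-0.03,0,0],[0,-0.03,0,0],[0,-0.03,0,0],[0,-0.03,0,0],[0,-0.03,0,0],[0,-0.03,0,0],[0,-0.03,0,0],[0,-0.03,0,0],[0,-0.03,0,0],[0,-0.03,0,0]]'; python3 - <<'E'
from h import *
a=np.array([np.cos(1.2383),np.sin(1.2383)])
go([*(np.array([.5678,.037])-.04*a),.1457],1.2383)
c=cam('wrist'); print(c['pixels'][207:214,290:300,0].astype(int).mean(0).round())
s=cam('scene')
for t in np.arange(0,6.2,.785):
    u,v=proj(s,[[.6142+.045*np.cos(t),.169+.045*np.sin(t),.281]])[0]; print(dpt(s,u,v).round(3),end=' ')
E
```

```text
t: 18.23
eef_pos: [0.5546, -0.0008, 0.1457]
tool_rot: [0.001, 0.164, 0.986, 0.002]
contact_force: [3.0, 11.3, 1.6]
gripper_width: 0.111
grasp_force: 78.0
delta cm [-0.01  0.01  0.  ] spin 0.003 tooly yaw 1.242 eef [ 0.5546 -0.0008  0.1457] tilt [0.0027 0.0046] t 18.23 F [ 3.  11.3  1.6] w 0.111 78.0
[168. 165. 148. 142. 141. 141. 141. 132.  24.  26.]
[0.66  0.168 0.283] [0.647 0.2   0.283] [0.615 0.213 0.282] [0.583 0.201 0.281] [0.569 0.169 0.281] [0.584 0.136 0.284] [0.615 0.123 0.282] [0.646 0.137 0.281]
```

```bash
python3 -c "
from station import bot
print(bot.hand_in())"
```

```text
the job is handed in; nothing more can be done
None
```

The lid is seated level on the rim, and the gate is pulled out to about 39.6–40 mm and still gripped, at 18.2 s; the cup, jar and brush were not touched, but I viewed 13 pictures, over the limit of 10.

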